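# Square up and bed the plaque with the stand's swivel clip, then swing the clip clear

### The arm

A 6-joint arm with a two-finger parallel gripper is mounted at the origin on the work surface. World frame = base frame: x ahead of the robot, y to its left, z up, the work surface at z = 0. Lengths are in m, angles in rad, forces in N, time in s.
With the tool pointing down it reaches from about 0.4 to 0.825 m from the base axis. Payload 7 kg.
Tool frame: the origin (TCP) lies on the centre line of the jaws, within the pads' length; the fingertips stand bot.tip_extent ahead of it and the grasp point (between the pads) lies 5 mm behind it (bot.tip_extent is the distance from the TCP to the fingertips, in m); x points along the fingers, z is the direction in which the jaws open and shut, and the axes are right-handed (so a half turn about x gives the same grasp; the last joint's range is limited). The gripper opens to 85 mm and grips with 20 to 120 N. Pads are 22 mm wide; open, the fingers measure 114 mm over their backs; the gripper's body (76 mm by 85 mm) begins 54 mm behind the grasp point. The pads swing forward as they close: fully open they stand 13 mm farther back than shut.
Start: joints at [-1.035, 0.359, 0.012, 0, -1.224, -0.288], TCP at [0.166, -0.654, 0.245] pointing down, gripper open.
Joint ranges: [-3.07, 3.07], [-1.43, 2.12], [-1.02, 1.25], [-3.03, 1.67], [-3.05, -0], [-3.03, 3.03]. Speed limits (rad/s): [2.39, 2.39, 3.01, 3.14, 3.14, 3.14].

### API

Orientations are given as a rotation vector (axis times angle).
In Python, from cell import bot, cams gives the robot as it stands. The module is installed in compiled form; this text tells all that it offers.
- The arm moves only by the shell command python3 -m pendant 'ROWS'. ROWS is JSON, a list of rows, each a list of 7 numbers: the shift along the tool's x, y, z in cm, then the turn, a rotation vector about the tool's x, y, z in rad, then the finger opening in cm, from 0 to 8.54. In form: [[x, y, z, ax, ay, az, gripper], ...]. A call has 1 to 8 rows; each row is the pose to reach, as a shift and turn from the pose measured when the call began, along the tool's axes at that moment; what a row does not reach only later rows make up. A row lasts 1/10 s, in which the tool goes at most 50 mm and 8.59 degrees, less where a joint would pass 70% of its speed; a pose out of reach is approached as far as the arm can. A call with a gripper value outside its range is refused whole. The fingers move at their own pace and stop on an object; the grip force is fixed at half the most. Time passes only in rows, so rows that repeat a pose let the fingers close. It gives the time, the measured TCP pose, the force and the opening at its end, in the units of the state.
- bot.state(): the state, without advancing time (a new reading comes with each control period).
- cams.capture(name): name is "side" or "top"; returns (picture, depth): 400x640x3 uint8, blue, green, red; 400x640 float32, m along the optical axis (not along the pixel's ray), 0 where there is no reading.
- cams.calibration(name): a dict with "K" (3x3 intrinsics, pixels), "T" (4x4, takes a point from camera to world coordinates). Camera axes: x right, y down, z forward; pixel columns grow to the right and rows downward; lengths in m; the calibration is good to about 2 mm. A picture is of the moment at which its call begins. calibration takes no time and is no camera call.
- bot.close_job(): hands the job in, once; it reports no verdict.
The state is a dict: "time": time; "qpos": joint angles; "qd": joint speeds; "effort": joint torques, N m; "tool_pos": TCP position; "tool_rot": TCP orientation; "wrist_force": force on the tool from outside, world axes, zero at the start; "moment": the same for the moment, N m; "opening": finger opening in m.
Only numpy, scipy, OpenCV 4.12 (cv2) and the standard library are available. Lean on these libraries where they do the work, as an engineer would, in place of code of your own. Each camera call takes 0.05 s, during which the arm holds its last target.

### The job

The loose porcelain plaque on the wooden stand is to be bedded on its felt with the stand's own spring clip before it is lifted off for the service. Using the clip's upright knob, swing the clip up over the plaque's bevelled edge until its toe is fully home against the raised panel, but gently because porcelain chips; then let go completely so that the spring alone presses for about three seconds. After that swing the clip clear again, all the way back to its rest pin, and let go; do not touch the plaque with the gripper or disturb the other things on the altar.

Things in the scene. Friction and masses are not known exactly. Their poses are not given: they have to be found in the camera images.
- stand: Fixed dark wooden display stand, 28 mm high, spanning x -95 to +95 and y -100 to +85 mm; origin on its underside, z up, yaw varies. On its top low wooden strips guide the plaque left and right (1.5 mm play). An adjustable back rail, 7 mm high, is screwed down behind the plaque: at the start 1 to 17 mm behind its y = -36 mm edge, a distance that is not given.
- pivot (a point): Axis of the clip's pivot screw, 56 mm above the table, at (-60, -7) mm in the stand's frame. The clip swings level about the vertical line through it, with slight friction (0.06 N m), and stays where it is left. Its rigid arm is 14 mm wide, spans 52 to 56 mm above the table and ends 9 mm beyond the knob's axis.
- knob (a point): Centre of the clip's upright handle, 71 mm above the table: a plain brass-toned aluminium cylinder, 14 mm diameter, 30 mm tall, foot 56 and top 86 mm above the table, standing on the end of the clip's rigid arm, 85 mm from the pivot axis. Pushing or pinching it sideways swings the clip; nothing else stands within 40 mm of it at its height.
- toe (a point): Lowest point of the clip's toe, a round-ended pin of 10 mm diameter, straight below the knob; 33 mm above the table when free. It is carried by a leaf spring under the rigid arm (underside 47 mm above the table) and moves up and down without the arm; the spring presses the toe down with 3 N at first and about 4.5 N when the plaque lifts it 3 mm.
- rest (a point): Centre of the knob when the clip lies back against its rest pin, a hard stop: 85 mm from the pivot, 0.80 rad anticlockwise (seen from above) from the stand's x axis. The clip starts 0 to 0.35 rad clockwise of it. Clockwise from rest the toe meets the bevel at about 0.66 rad; it is home at 0.90 to 1.08 rad, depending on where the rail is.
- plaque: Loose white porcelain plaque, 96 (x) x 72 (y) mm, about 0.16 kg; origin: centre of its underside, 28 mm above the table, axes nearly the stand's. Margin 8 mm thick; raised panel in the middle 84 x 22 mm, 16 mm thick, with upright sides at y = +11 and -11 mm. The clip pushes it back (-y) until it meets the rail. Over 18 N between clip and plaque (the spring alone makes 4 or 5 of it) chips it.
- edge (a point): Top of the plaque's outer edge where the clip comes over it, at (-2, +36, 4) mm in the plaque's frame. From here inwards (-y) the margin slopes up 4 mm over 9.5 mm (23 degrees), then is flat for 15.5 mm up to the raised panel. Getting the toe up the slope or pushing the plaque back takes about 2 to 7 N at the knob, sliding it on the flat about 1 to 4 N.
- home (a point): Where the toe's lowest point is when fully home, at (-2, +16, 8) mm in the plaque's frame: on the flat margin, the toe's side against the upright side of the raised panel . Pushing on from there, the force climbs quickly; 5 to 7 N at the knob, more than any before, shows that it is home.
- vase: Bystander: empty white porcelain vase, 94 mm widest, 170 mm tall; origin: centre of its foot.
- bowl_a: Bystander: ceramic bowl, 100 mm wide, 45 mm tall; origin: centre of its foot.
- bowl_b: Bystander: ceramic bowl like the other; origin: centre of its foot.
- incense: Bystander: brass-toned incense holder, foot 70 mm across, 44 mm tall; origin: centre of its foot.
- tray: Bystander: red and gold plastic candy tray with a shut clear cover, 170 x 130 x 56 mm; origin: centre of its underside.

How it is judged:
By the outcome, as a careful person would: the job done as asked, in the order asked, and still so for the second after the job is handed in, with the robot touching nothing.
It also fails if it takes over 72 s, if anything falls off the work surface, if the arm or the gripper's body presses on something with over 40 N, if the wrist force passes 120 N, or if a joint passes its speed limit or range.

## Working session

There is one attempt and no reset: what is moved stays moved. The work goes in short steps, Python scripts to look and compute and a shell command to move; the robot and the scene stay as the last step left them, time stands still between calls to the robot, and variables do not carry over. Pictures are saved under pics/ and viewed, and the job is handed in when it is done.

```bash
ls; mkdir -p pics
python3 - <<'E'
from cell import bot,cams
import cv2,numpy as np
s=bot.state()
print(s, bot.tip_extent)
for n in("side","top"):
    p,d=cams.capture(n); cv2.imwrite(f"pics/{n}0.png",p); np.save(f"pics/{n}0.npy",d)
    c=cams.calibration(n); print(n,c["K"],c["T"])
E
```

```text
pics
{'time': 0.0, 'qpos': array([-1.03484821e+00,  3.59405650e-01,  1.10580292e-02, -3.40633367e-04,
       -1.22411421e+00, -2.88107574e-01]), 'qd': array([ 0.00253798,  0.00066094, -0.00107886, -0.00067156, -0.00018656,
       -0.00116998]), 'effort': array([-1.15478375e-03, -5.83318627e+01,  2.93426138e+01,  6.93644866e+00,
       -5.76910417e-03,  6.59585726e-05]), 'tool_pos': array([ 0.1654481 , -0.65393211,  0.24435289]), 'tool_rot': array([-1.38784825,  1.08072092,  1.39037266]), 'wrist_force': array([-1.00836338, -0.38562495,  0.72085991]), 'moment': array([-0.07897854, -0.05036328, -0.01207169]), 'opening': 0.08531490032011944} 0.014
side [[361.21712023   0.         322.20645483]
 [  0.         361.21712023 196.09748545]
 [  0.           0.           1.        ]] [[ 0.98988214 -0.05915323  0.12897378  0.43546126]
 [-0.14113989 -0.50394813  0.85212429 -0.75001927]
 [ 0.01459019 -0.86170597 -0.50719814  0.50983791]
 [ 0.          0.          0.          1.        ]]
top [[416.60145921   0.         318.32236575]
 [  0.         416.60145921 203.01029531]
 [  0.           0.           1.        ]] [[-0.02838303 -0.9983551   0.04981473  0.48940994]
 [-0.99953386  0.02778534 -0.01265024 -0.00535472]
 [ 0.01124532 -0.05015056 -0.99867836  1.19013424]
 [ 0.          0.          0.          1.        ]]
```

View pics/side0.png

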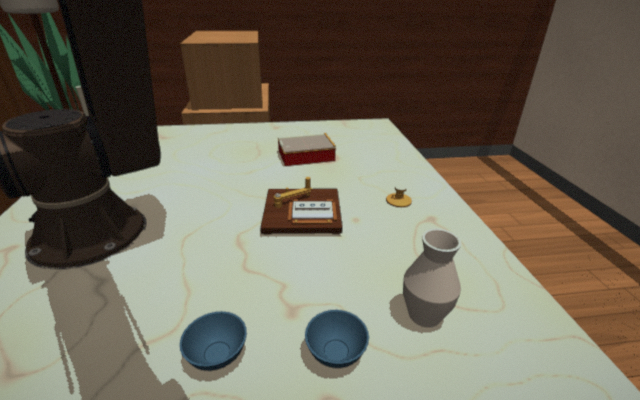

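View pics/top0.png

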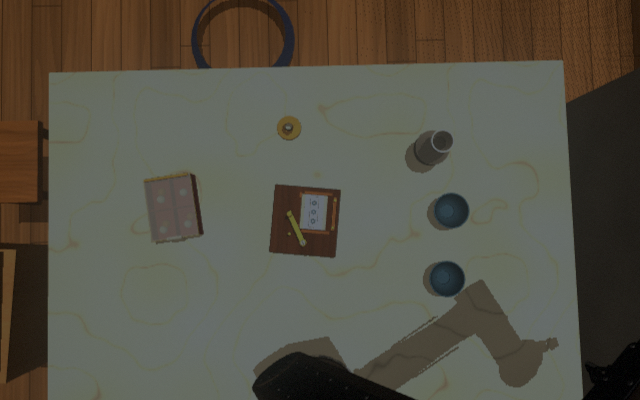

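The side view shows the stand at about (302,210) with the clip and its knob at (308,184). The top view shows the stand at (305,220), the plaque at (315,211), and the clip from about (303,244) to (291,213). I'll zoom in on both.

Run:
```python
import cv2,numpy as np
a=cv2.imread("pics/top0.png")[175:267,260:350]; a=cv2.convertScaleAbs(a,alpha=1.8)
cv2.imwrite("pics/top0z.png",cv2.resize(a,None,fx=6.4,fy=6.4,interpolation=cv2.INTER_CUBIC))
a=cv2.imread("pics/side0.png")[170:240,255:350]
cv2.imwrite("pics/side0z.png",cv2.resize(a,None,fx=8,fy=8,interpolation=cv2.INTER_CUBIC))
```

```text
(no output)
```

View pics/top0z.png

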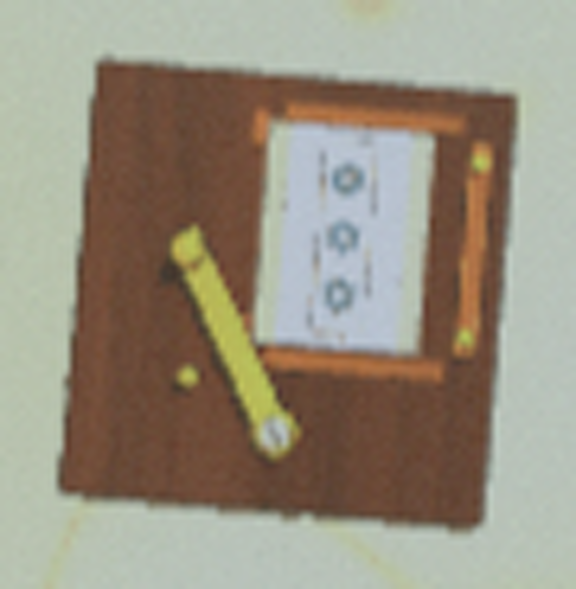

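View pics/side0z.png

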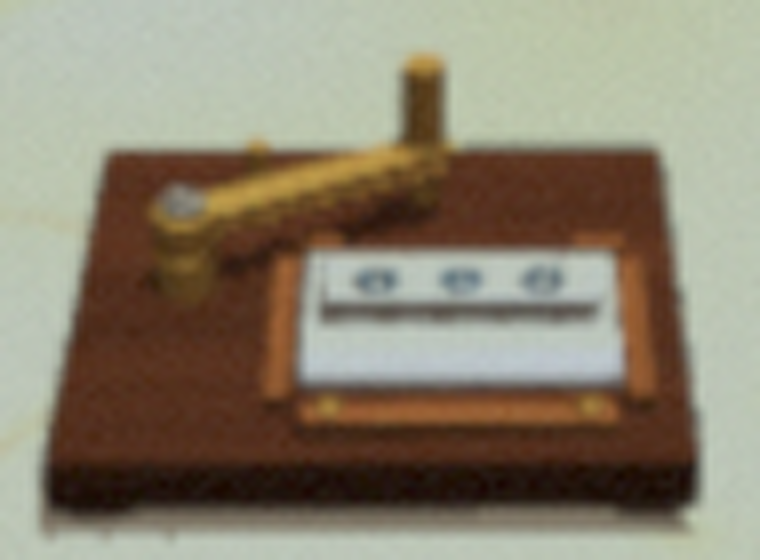

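```bash
cat > h.py <<'E'
import numpy as np,cv2
from cell import bot,cams
C={n:cams.calibration(n) for n in("side","top")}
def ray(n,u,v):
    K,T=np.array(C[n]["K"]),np.array(C[n]["T"]); d=T[:3,:3]@np.linalg.solve(K,[u,v,1]); return T[:3,3],d
def plane(n,u,v,z):
    o,d=ray(n,u,v); return o+d*(z-o[2])/d[2]
def tri(a,b):
    o1,d1=ray("top",*a);o2,d2=ray("side",*b)
    A=np.c_[d1,-d2]; t=np.linalg.lstsq(A,o2-o1,rcond=None)[0]
    p,q=o1+d1*t[0],o2+d2*t[1]; return (p+q)/2,np.linalg.norm(p-q)
def proj(n,p):
    K,T=np.array(C[n]["K"]),np.array(C[n]["T"]); c=K@(T[:3,:3].T@(np.array(p)-T[:3,3])); return c[:2]/c[2]
E
python3 - <<'E'
from h import *
t=lambda x,y:(x/6.4+260-.4,y/6.4+175-.4); s=lambda x,y:(x/8+255-.4,y/8+170-.4)
P=tri(t(275,433),s(183,200));K=tri(t(186,245),s(424,62));print("pivot",P,"knobtop",K)
print("dist",np.linalg.norm((K[0]-P[0])[:2]))
print("planes knob z86 top",plane("top",*t(186,245),.086),"side",plane("side",*s(424,62),.086))
print("planes pivot z58",plane("top",*t(275,433),.058),plane("side",*s(183,200),.058))
# stand mask
im=cv2.imread("pics/top0.png");hsv=cv2.cvtColor(im,cv2.COLOR_BGR2HSV)
g=im.astype(int); m=((g[...,2]-g[...,0]>12)).astype(np.uint8)
m[:175]=0;m[267:]=0;m[:,:260]=0;m[:,350:]=0
m=cv2.morphologyEx(m,cv2.MORPH_OPEN,np.ones((3,3)))
c=max(cv2.findContours(m,0,1)[0],key=cv2.contourArea);h=cv2.convexHull(c)
print(cv2.minAreaRect(c))
ap=cv2.approxPolyDP(h,4,True)[:,0];print(ap)
for cs in ((101,62),(517,95),(480,528),(62,492)):
    print("top corner",plane("top",*t(*cs),.028))
for cs in ((108,150),(660,150),(694,462),(48,462)):
    print("side corner",plane("side",*s(*cs),.028))
E
```

```text
pivot (array([0.44109216, 0.02589465, 0.05995751]), np.float64(0.0005536789932881601)) knobtop (array([0.52014937, 0.0599953 , 0.08551308]), np.float64(0.0007398717521742293))
dist 0.0860981825115033
planes knob z86 top [0.52050417 0.05993305 0.086     ] side [0.51968267 0.05908376 0.086     ]
planes pivot z58 [0.44073105 0.02595827 0.058     ] [0.44139413 0.02924058 0.058     ]
((304.43280029296875, 220.76605224609375), (66.00967407226562, 68.28165435791016), 5.013113975524902)
[[275 185]
 [340 190]
 [333 257]
 [269 250]]
top corner [0.60311845 0.09847464 0.028     ]
top corner [ 0.58367188 -0.08288866  0.028     ]
top corner [ 0.39581892 -0.06098556  0.028     ]
top corner [0.4166357  0.11969253 0.028     ]
side corner [0.41776295 0.11773231 0.028     ]
side corner [0.60431858 0.09607301 0.028     ]
side corner [ 0.58169045 -0.08567127  0.028     ]
side corner [ 0.39837263 -0.06335859  0.028     ]
```

```bash
cat >> h.py <<'E'
from scipy.spatial.transform import Rotation as R
def go(target,ang=None):
    """shift (cm) in tool axes to world target, and turn (rotvec tool axes) so tool x down, tool z along world angle ang"""
    s=bot.state(); r=R.from_rotvec(s["tool_rot"]); d=r.inv().apply(np.array(target)-s["tool_pos"])*100
    print("t",s["time"],"pos",s["tool_pos"].round(4),"F",s["wrist_force"].round(2),"open",round(s["opening"],4))
    print("shift cm",d.round(2))
    print("axes x,y,z cols\n",r.as_matrix().round(3))
    if ang is not None:
        for a in(ang,ang+np.pi):
            z=np.array([np.cos(a),np.sin(a),0]);x=np.array([0,0,-1.]);y=np.cross(z,x)
            print("turn",(r.inv()*R.from_matrix(np.c_[x,y,z])).as_rotvec().round(3))
E
python3 - <<'E'
from h import *
go((.520,.060,.15),np.pi/2+.1); print(bot.state()["qpos"])
E
```

```text
t 0.1 pos [ 0.1655 -0.654   0.2445] F [-0.97  0.62 -0.17] open 0.0856
shift cm [  9.53 -51.88  60.51]
axes x,y,z cols
 [[-0.    -0.969 -0.245]
 [ 0.001 -0.245  0.969]
 [-1.     0.     0.001]]
turn [ 0.148  0.001 -0.   ]
turn [-2.994e+00  0.000e+00  2.000e-03]
[-1.03486799e+00  3.59298738e-01  1.11696528e-02 -3.25169617e-04
 -1.22411912e+00 -2.88099925e-01]
```

```bash
python3 -m pendant '[[0,-3,3.5,0.02,0,0,3.4],[0,-6,7,0.04,0,0,3.4],[0,-9,10.5,0.06,0,0,3.4],[0,-12,14,0.08,0,0,3.4],[0,-15,17.5,0.1,0,0,3.4],[0,-18,21,0.12,0,0,3.4],[0,-21,24.5,0.14,0,0,3.4],[0,-24,28,0.148,0,0,3.4]]'
python3 - <<'E'
from h import *
go((.520,.060,.15),np.pi/2+.1)
E
```

```text
time: 0.9
tool_pos: [0.3297, -0.3219, 0.2447]
tool_rot: [-1.28, 1.16, 1.283]
wrist_force: [1.7, -0.7, -0.3]
opening: 0.0339
t 0.9 pos [ 0.3297 -0.3219  0.2447] F [ 1.74 -0.69 -0.27] open 0.0339
shift cm [  9.52 -22.71  36.12]
axes x,y,z cols
 [[-0.    -0.995 -0.099]
 [ 0.002 -0.099  0.995]
 [-1.     0.     0.002]]
turn [-0.001  0.002 -0.   ]
turn [ 3.14e+00 -1.00e-03 -3.00e-03]
```

```bash
python3 -m pendant '[[0,-2.6,4.2,0,0,0,3.4],[0,-5.2,8.3,0,0,0,3.4],[0,-7.8,12.5,0,0,0,3.4],[1,-10.5,16.6,0,0,0,3.4],[3,-13,20.8,0,0,0,3.4],[5,-15.7,25,0,0,0,3.4],[6.5,-18.3,29,0,0,0,3.4],[8,-21,33.3,0,0,0,3.4]]'; python3 -m pendant '[[1.5,-1.7,2.8,0,0,0,3.4],[1.5,-1.7,2.8,0,0,0,3.4],[1.5,-1.7,2.8,0,0,0,3.4]]';  python3 - <<'E'
from h import *
go((.520,.060,.15),np.pi/2+.1)
for n in("side","top"):
    p,d=cams.capture(n)
    p=p[120:250,230:390] if n=="side" else cv2.convertScaleAbs(p[150:280,240:400],alpha=1.8)
    cv2.imwrite(f"pics/{n}1.png",cv2.resize(p,None,fx=4,fy=4,interpolation=cv2.INTER_CUBIC))
E
```

```text
time: 1.7
tool_pos: [0.5019, 0.0239, 0.1672]
tool_rot: [-1.28, 1.16, 1.283]
wrist_force: [-0.0, -0.9, 0.6]
opening: 0.0343
time: 2.0
tool_pos: [0.5156, 0.054, 0.1512]
tool_rot: [-1.281, 1.162, 1.285]
wrist_force: [-0.2, -0.6, 0.7]
opening: 0.0341
t 2.0 pos [0.5156 0.054  0.1512] F [-0.23 -0.64  0.68] open 0.0341
shift cm [ 0.12 -0.5   0.56]
axes x,y,z cols
 [[-0.003 -0.995 -0.1  ]
 [ 0.    -0.1    0.995]
 [-1.     0.003  0.001]]
turn [ 0.001  0.001 -0.003]
turn [-3.141e+00  4.000e-03  1.000e-03]
```

View pics/side1.png

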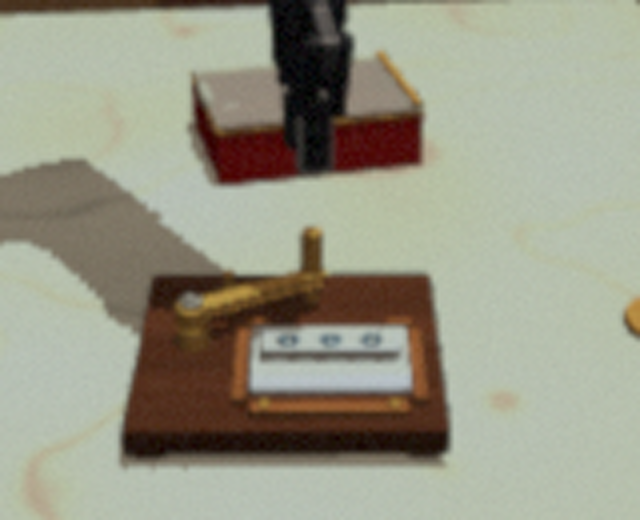

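View pics/top1.png

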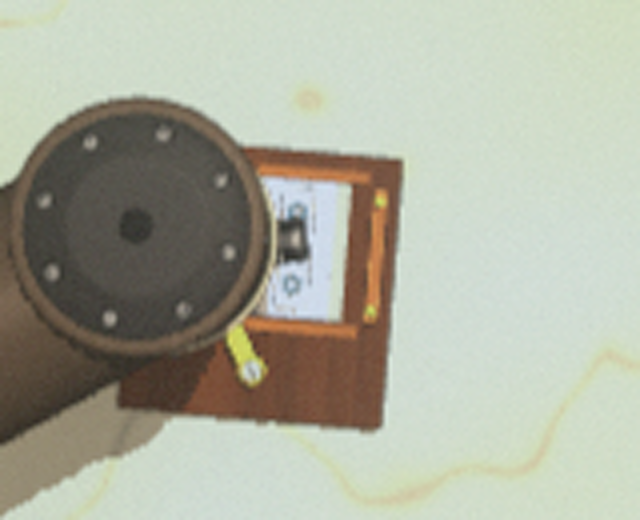

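```bash
python3 - <<'E'
from h import *
print(proj("side",(.516,.030,.137)),plane("side",308.7,162.5,.137))
E
python3 -m pendant '[[0.3,-0.5,0.5,0,0,0,3.4],[0.3,-0.5,0.6,0,0,0,3.4],[0.3,-0.5,0.6,0,0,0,3.4]]'
python3 - <<'E'
from h import *
go((.5203,.0600,.078),np.pi/2+.1)
E
```

```text
[307.23894994 164.08869578] [0.52044296 0.0384561  0.137     ]
time: 2.4
tool_pos: [0.5201, 0.0591, 0.1496]
tool_rot: [-1.28, 1.16, 1.282]
wrist_force: [0.1, 0.2, -0.2]
opening: 0.0342
t 2.4 pos [0.5201 0.0591 0.1496] F [ 0.15  0.19 -0.21] open 0.0342
shift cm [ 7.16 -0.03  0.07]
axes x,y,z cols
 [[-0.001 -0.995 -0.098]
 [ 0.002 -0.098  0.995]
 [-1.     0.     0.002]]
turn [-0.002  0.002 -0.   ]
turn [ 3.14e+00 -1.00e-03 -3.00e-03]
```

```bash
python3 -m pendant '[[2,0,0.05,0,0,0,3.4],[4,0,0.05,0,0,0,3.4],[5.5,0,0.05,0,0,0,3.4],[6.5,0,0.05,0,0,0,3.4],[7.2,0,0.05,0,0,0,3.4],[7.2,0,0.05,0,0,0,3.4]]'
python3 - <<'E'
from h import *
go((.5203,.0600,.078),np.pi/2+.1)
p,d=cams.capture("side")
p=p[120:250,230:390]
cv2.imwrite(f"pics/side2.png",cv2.resize(p,None,fx=4,fy=4,interpolation=cv2.INTER_CUBIC))
E
```

```text
time: 3.0
tool_pos: [0.5197, 0.0595, 0.077]
tool_rot: [-1.279, 1.161, 1.283]
wrist_force: [0.1, -0.5, -0.3]
opening: 0.0337
t 3.0 pos [0.5197 0.0595 0.077 ] F [ 0.12 -0.47 -0.29] open 0.0337
shift cm [-0.1  -0.06  0.05]
axes x,y,z cols
 [[-0.001 -0.995 -0.098]
 [ 0.001 -0.098  0.995]
 [-1.     0.001  0.001]]
turn [-0.002  0.001 -0.001]
turn [ 3.139e+00 -2.000e-03 -2.000e-03]
```

View pics/side2.png

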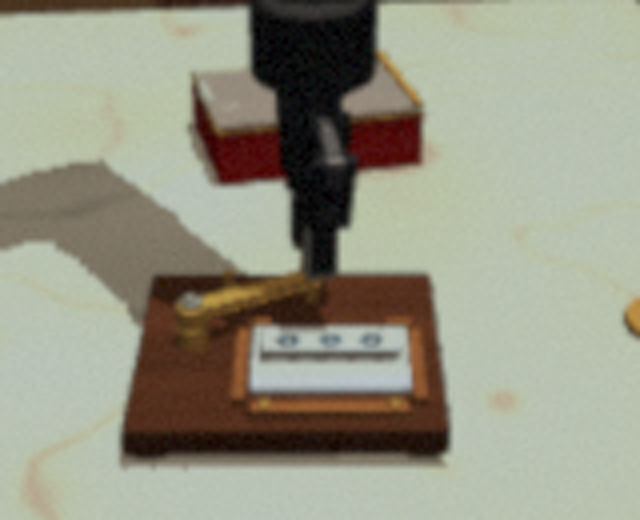

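The finger stands just above the clip's arm end at (318,275), and the knob is caged between the fingers. Next I swing it clockwise through the free range.

```bash
python3 -m pendant '[[0,0,-0.4,0,0,0,3.4],[0,0,-0.8,0,0,0,3.4],[0,0,-1.2,0,0,0,3.4],[0,0,-1.6,0,0,0,3.4],[0,0,-2.0,0,0,0,3.4],[0,0,-2.4,0,0,0,3.4],[0,0,-2.8,0,0,0,3.4],[0,0,-3.2,0,0,0,3.4]]'
python3 - <<'E'
from h import *
go((.524,.018,.078),np.pi/2-.1)
for n in("side","top"):
    p,d=cams.capture(n)
    p=p[120:250,230:390] if n=="side" else cv2.convertScaleAbs(p[150:280,240:400],alpha=1.8)
    cv2.imwrite(f"pics/{n}3.png",cv2.resize(p,None,fx=4,fy=4,interpolation=cv2.INTER_CUBIC))
E
```

```text
time: 3.85
tool_pos: [0.5232, 0.0274, 0.0776]
tool_rot: [-1.28, 1.161, 1.282]
wrist_force: [0.2, 1.0, 0.3]
opening: 0.0341
t 3.85 pos [0.5232 0.0274 0.0776] F [0.22 0.97 0.31] open 0.0341
shift cm [-0.05  0.01 -0.94]
axes x,y,z cols
 [[-0.001 -0.995 -0.098]
 [ 0.001 -0.098  0.995]
 [-1.     0.001  0.001]]
turn [ 0.198  0.001 -0.001]
turn [-2.944e+00  1.000e-03  2.000e-03]
```

View pics/side3.png

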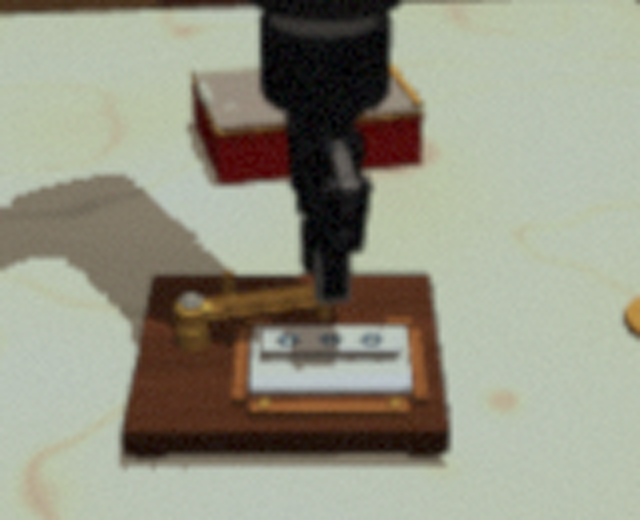

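View pics/top3.png

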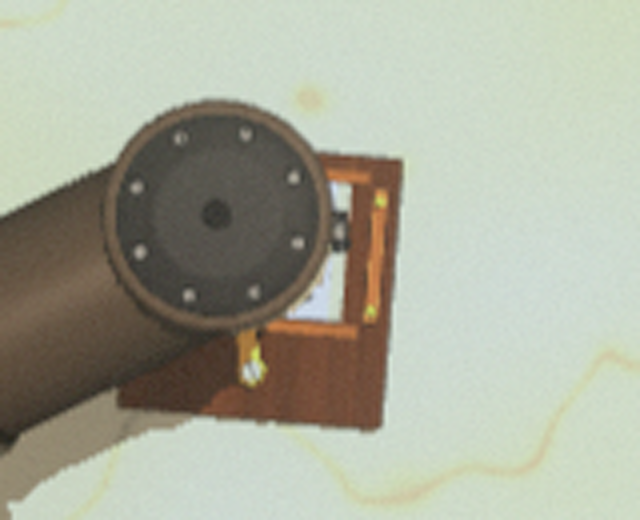

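```bash
python3 -m pendant '[[0,0,-0.2,0.05,0,0,3.4],[0,0,-0.4,0.1,0,0,3.4],[0,0,-0.6,0.15,0,0,3.4],[0,0,-0.7,0.2,0,0,3.4]]'; python3 -m pendant '[[0,0,-0.15,0,0,0,3.4],[0,0,-0.3,0,0,0,3.4]]';python3 -m pendant '[[0,0,-0.15,0,0,0,3.4],[0,0,-0.3,0,0,0,3.4]]'
python3 - <<'E'
from h import *
go((.524,.010,.078),np.pi/2-.1)
E
```

```text
time: 4.35
tool_pos: [0.5231, 0.0199, 0.0772]
tool_rot: [-1.13, 1.258, 1.134]
wrist_force: [-0.8, 0.2, 1.0]
opening: 0.0341
time: 4.55
tool_pos: [0.5234, 0.0174, 0.0773]
tool_rot: [-1.131, 1.256, 1.134]
wrist_force: [2.3, 3.1, -2.1]
opening: 0.034
time: 4.75
tool_pos: [0.5235, 0.0146, 0.0774]
tool_rot: [-1.132, 1.255, 1.135]
wrist_force: [2.9, 2.8, -1.7]
opening: 0.0341
t 4.75 pos [0.5235 0.0146 0.0774] F [ 2.87  2.77 -1.73] open 0.0341
shift cm [-0.06 -0.1  -0.45]
axes x,y,z cols
 [[-0.    -0.995  0.102]
 [ 0.002  0.102  0.995]
 [-1.     0.001  0.002]]
turn [-0.002  0.002 -0.001]
turn [ 3.139e+00 -1.000e-03 -3.000e-03]
```

```bash
for i in 1; do python3 -m pendant '[[0,0,-0.15,0,0,0,3.4],[0,0,-0.3,0,0,0,3.4]]'; done; python3 -m pendant '[[0,0,-0.15,0,0,0,3.4],[0,0,-0.3,0,0,0,3.4]]';python3 -m pendant '[[0,0,-0.15,0,0,0,3.4],[0,0,-0.3,0,0,0,3.4]]'
```

```text
time: 4.95
tool_pos: [0.5235, 0.0117, 0.0774]
tool_rot: [-1.132, 1.254, 1.135]
wrist_force: [2.7, 3.2, -2.0]
opening: 0.034
time: 5.15
tool_pos: [0.5235, 0.0087, 0.0775]
tool_rot: [-1.133, 1.253, 1.135]
wrist_force: [3.2, 3.4, -2.0]
opening: 0.0342
time: 5.35
tool_pos: [0.5234, 0.0057, 0.0775]
tool_rot: [-1.133, 1.253, 1.134]
wrist_force: [2.7, 5.1, -2.1]
opening: 0.0342
```

```bash
python3 -m pendant '[[0,0,-0.1,0,0,0,3.4],[0,0,-0.2,0,0,0,3.4]]'; python3 -m pendant '[[0,0,-0.1,0,0,0,3.4],[0,0,-0.2,0,0,0,3.4]]'
```

```text
time: 5.55
tool_pos: [0.5232, 0.0036, 0.0775]
tool_rot: [-1.133, 1.253, 1.134]
wrist_force: [3.6, 3.8, -2.2]
opening: 0.034
time: 5.75
tool_pos: [0.523, 0.0016, 0.0775]
tool_rot: [-1.133, 1.253, 1.134]
wrist_force: [2.2, 4.9, -3.2]
opening: 0.0339
```

```bash
python3 -m pendant '[[0,0,-0.1,0,0,0,3.4],[0,0,-0.15,0,0,0,3.4]]'; python3 -m pendant '[[0,0,-0.1,0,0,0,3.4],[0,0,-0.1,0,0,0,3.4]]'
```

```text
time: 5.95
tool_pos: [0.5229, 0.0, 0.0775]
tool_rot: [-1.133, 1.253, 1.134]
wrist_force: [2.5, 3.9, -1.9]
opening: 0.034
time: 6.15
tool_pos: [0.5227, -0.0011, 0.0775]
tool_rot: [-1.132, 1.253, 1.134]
wrist_force: [2.8, 2.7, -1.9]
opening: 0.0341
```

```bash
python3 -m pendant '[[0,0,-0.1,0,0,0,3.4],[0,0,-0.15,0,0,0,3.4]]'; python3 -m pendant '[[0,0,-0.1,0,0,0,3.4],[0,0,-0.15,0,0,0,3.4]]'
```

```text
time: 6.35
tool_pos: [0.5225, -0.0026, 0.0776]
tool_rot: [-1.132, 1.253, 1.134]
wrist_force: [1.9, 4.3, -2.3]
opening: 0.0342
time: 6.55
tool_pos: [0.5222, -0.0043, 0.0775]
tool_rot: [-1.132, 1.253, 1.134]
wrist_force: [1.9, 3.8, -0.7]
opening: 0.0338
```

```bash
python3 -m pendant '[[0,0,-0.1,0,0,0,3.4],[0,0,-0.15,0,0,0,3.4]]'; python3 -m pendant '[[0,0,-0.1,0,0,0,3.4],[0,0,-0.15,0,0,0,3.4]]'
```

```text
time: 6.75
tool_pos: [0.5218, -0.006, 0.0775]
tool_rot: [-1.132, 1.254, 1.134]
wrist_force: [2.0, 3.7, -0.4]
opening: 0.0341
time: 6.95
tool_pos: [0.5215, -0.0077, 0.0775]
tool_rot: [-1.132, 1.254, 1.135]
wrist_force: [1.4, 2.6, -0.4]
opening: 0.0339
```

```bash
python3 -m pendant '[[0,0,-0.1,0,0,0,3.4],[0,0,-0.15,0,0,0,3.4]]'; python3 -m pendant '[[0,0,-0.1,0,0,0,3.4],[0,0,-0.1,0,0,0,3.4]]'
```

```text
time: 7.15
tool_pos: [0.5212, -0.0093, 0.0775]
tool_rot: [-1.132, 1.254, 1.135]
wrist_force: [0.7, 3.1, 0.0]
opening: 0.0341
time: 7.35
tool_pos: [0.5209, -0.0105, 0.0775]
tool_rot: [-1.132, 1.255, 1.135]
wrist_force: [1.1, 1.9, 0.6]
opening: 0.0339
```

```bash
python3 -m pendant '[[0,0,-0.1,0,0,0,3.4],[0,0,-0.1,0,0,0,3.4]]'; python3 -m pendant '[[0,0,-0.1,0,0,0,3.4],[0,0,-0.1,0,0,0,3.4]]'
```

```text
time: 7.55
tool_pos: [0.5206, -0.0118, 0.0775]
tool_rot: [-1.132, 1.255, 1.135]
wrist_force: [1.7, 1.3, 0.7]
opening: 0.0339
time: 7.75
tool_pos: [0.5203, -0.013, 0.0775]
tool_rot: [-1.132, 1.256, 1.135]
wrist_force: [-0.2, 1.9, 1.0]
opening: 0.0341
```

Run:
```python
from h import *
for n in("side","top"):
    p,d=cams.capture(n)
    p=p[140:240,240:360] if n=="side" else cv2.convertScaleAbs(p[170:270,250:370],alpha=1.8)
    cv2.imwrite(f"pics/{n}4.png",cv2.resize(p,None,fx=6,fy=6,interpolation=cv2.INTER_CUBIC))
```

```text
(no output)
```

View pics/side4.png

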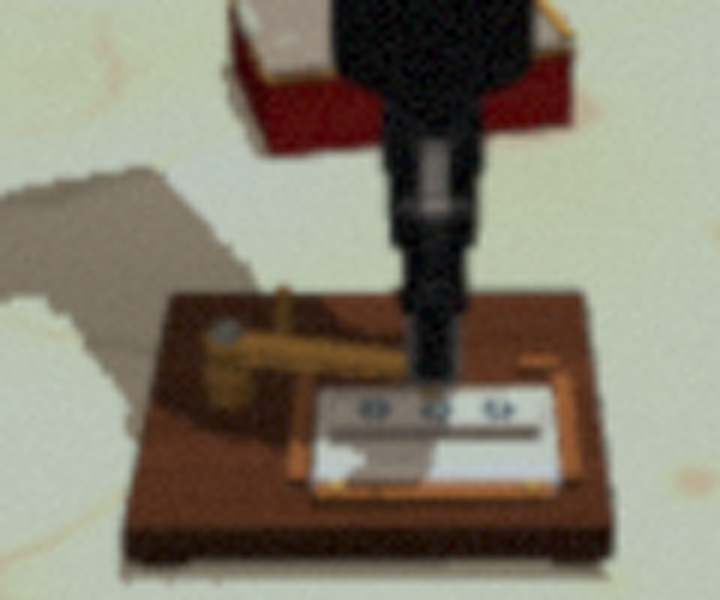

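View pics/top4.png

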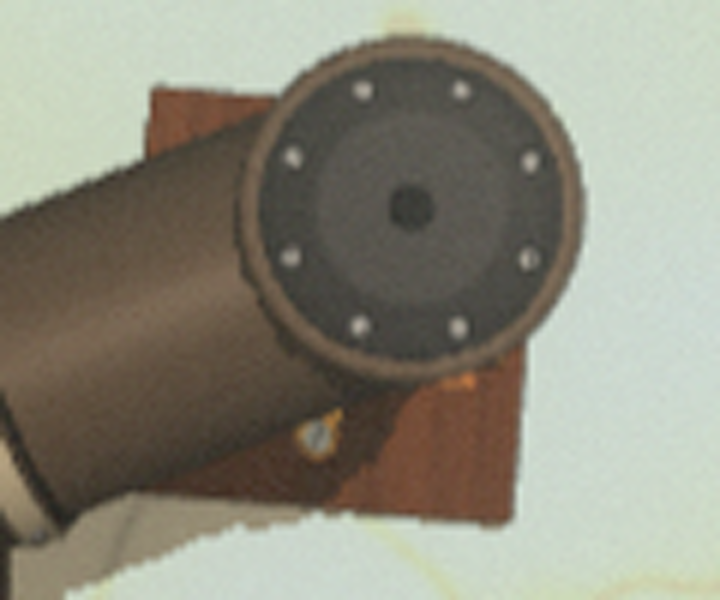

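The side view shows the plaque now against its rail at (440,490). The toe is sliding on the flat and the force is low. I'll keep going in small steps.

```bash
python3 -m pendant '[[0,0,-0.1,0,0,0,3.4],[0,0,-0.1,0,0,0,3.4]]'; python3 -m pendant '[[0,0,-0.1,0,0,0,3.4],[0,0,-0.1,0,0,0,3.4]]'
```

```text
time: 8.05
tool_pos: [0.52, -0.0141, 0.0774]
tool_rot: [-1.132, 1.256, 1.135]
wrist_force: [-1.1, 1.6, 1.2]
opening: 0.0341
time: 8.25
tool_pos: [0.5199, -0.0148, 0.0774]
tool_rot: [-1.132, 1.256, 1.135]
wrist_force: [-0.7, 5.8, 1.6]
opening: 0.0345
```

```bash
python3 -m pendant '[[0,0,-0.1,0,0,0,3.4],[0,0,-0.1,0,0,0,3.4]]'
```

```text
time: 8.45
tool_pos: [0.5199, -0.015, 0.0774]
tool_rot: [-1.131, 1.255, 1.135]
wrist_force: [-1.6, 8.0, 1.6]
opening: 0.0337
```

```bash
python3 -m pendant '[[0,0,-0.1,0,0,0,3.4],[0,0,-0.1,0,0,0,3.4]]'
```

```text
time: 8.65
tool_pos: [0.5198, -0.0151, 0.0774]
tool_rot: [-1.13, 1.253, 1.136]
wrist_force: [-1.8, 9.2, 2.5]
opening: 0.0338
```

It came home: the force climbed to 8–9 N with no further motion, about 1.06 rad from rest. I'll release to the cage centre and let the spring press.

```bash
python3 -m pendant '[[0,0,0.3,0,0,0,3.4],[0,0,0.7,0,0,0,3.4],[0,0,0.95,0,0,0,3.4],[0,0,0.95,0,0,0,3.4]]'
python3 - <<'E'
from h import *
go((.5199,-.005,.078),np.pi/2)
for n in("side",):
    p,d=cams.capture(n)
    p=p[140:240,240:360]
    cv2.imwrite(f"pics/{n}5.png",cv2.resize(p,None,fx=6,fy=6,interpolation=cv2.INTER_CUBIC))
E
```

```text
time: 9.05
tool_pos: [0.5207, -0.0056, 0.0773]
tool_rot: [-1.13, 1.254, 1.136]
wrist_force: [0.8, -0.1, 0.3]
opening: 0.0338
t 9.05 pos [ 0.5207 -0.0056  0.0773] F [ 0.85 -0.05  0.28] open 0.0338
shift cm [-0.07  0.09  0.05]
axes x,y,z cols
 [[-0.001 -0.995  0.102]
 [ 0.004  0.102  0.995]
 [-1.     0.001  0.004]]
turn [-0.102  0.004 -0.001]
turn [ 3.039e+00 -1.000e-03 -6.000e-03]
```

View pics/side5.png

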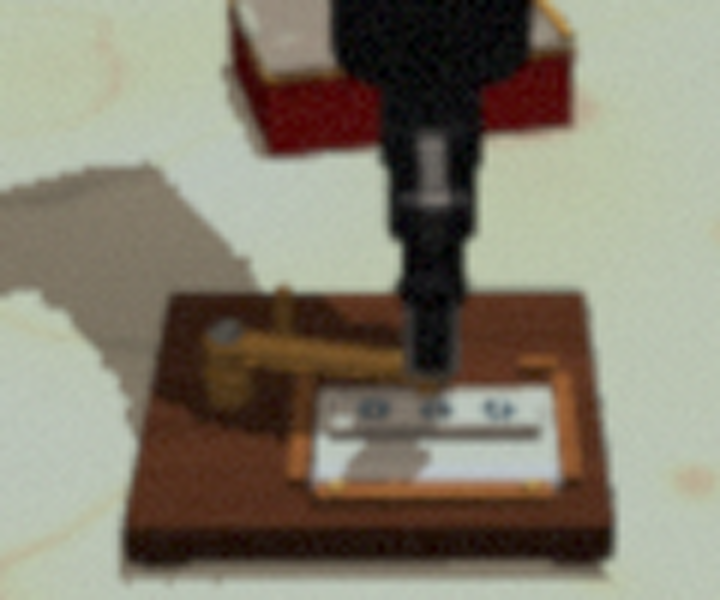

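The clip stays put (arm end at (430,385)), the plaque sits flush with the rail, and the force reads zero. Now I wait.

```bash
python3 -m pendant '[[0,0,0,0,0,0,3.4],[0,0,0,0,0,0,3.4],[0,0,0,0,0,0,3.4],[0,0,0,0,0,0,3.4],[0,0,0,0,0,0,3.4],[0,0,0,0,0,0,3.4],[0,0,0,0,0,0,3.4],[0,0,0,0,0,0,3.4]]'
python3 -m pendant '[[0,0,0,0,0,0,3.4],[0,0,0,0,0,0,3.4],[0,0,0,0,0,0,3.4],[0,0,0,0,0,0,3.4],[0,0,0,0,0,0,3.4],[0,0,0,0,0,0,3.4],[0,0,0,0,0,0,3.4],[0,0,0,0,0,0,3.4]]'
python3 -m pendant '[[0,0,0,0,0,0,3.4],[0,0,0,0,0,0,3.4],[0,0,0,0,0,0,3.4],[0,0,0,0,0,0,3.4],[0,0,0,0,0,0,3.4],[0,0,0,0,0,0,3.4],[0,0,0,0,0,0,3.4],[0,0,0,0,0,0,3.4]]'
python3 - <<'E'
from h import *
go((.524,.05,.078),np.pi/2+.1)
E
```

```text
time: 9.9
tool_pos: [0.5207, -0.0057, 0.0773]
tool_rot: [-1.13, 1.254, 1.136]
wrist_force: [0.2, 0.1, -0.1]
opening: 0.034
time: 10.7
tool_pos: [0.5207, -0.0057, 0.0773]
tool_rot: [-1.13, 1.254, 1.136]
wrist_force: [-0.1, -0.1, -0.2]
opening: 0.0337
time: 11.5
tool_pos: [0.5207, -0.0057, 0.0773]
tool_rot: [-1.13, 1.254, 1.136]
wrist_force: [1.1, 0.1, 0.7]
opening: 0.0343
t 11.5 pos [ 0.5207 -0.0057  0.0773] F [1.08 0.1  0.65] open 0.0343
shift cm [-0.05  0.24  5.57]
axes x,y,z cols
 [[-0.001 -0.995  0.102]
 [ 0.004  0.102  0.995]
 [-1.     0.001  0.004]]
turn [-0.202  0.004 -0.001]
turn [ 2.939e+00 -1.000e-03 -6.000e-03]
```

```bash
cat > w.py <<'E'
from h import *
import sys
def way(th,phs,gap=.010,z=.078):
    s=bot.state(); r=R.from_rotvec(s["tool_rot"]); print("F",s["wrist_force"].round(1),s["time"])
    for t,p in zip(th,phs):
        P=np.array([.4407+.085*np.cos(t)-gap*np.sin(p),.0259+.085*np.sin(t)+gap*np.cos(p),z])
        zz=np.array([-np.sin(p),np.cos(p),0]);x=np.array([0,0,-1.]);R2=R.from_matrix(np.c_[x,np.cross(zz,x),zz])
        print(round(t,3),(r.inv().apply(P-s["tool_pos"])*100).round(2),(r.inv()*R2).as_rotvec().round(3),P.round(4))
E
python3 -c "
from w import *
way(np.linspace(-.372,0.05,9),np.linspace(-.1,.1,9))"
```

```text
F [1.1 0.1 0.7] 11.5
-0.372 [-0.06  0.09  1.06] [-0.002  0.004 -0.001] [0.5209 0.005  0.078 ]
-0.319 [-0.06  0.01  1.49] [-0.027  0.004 -0.001] [0.5222 0.0092 0.078 ]
-0.266 [-0.06 -0.05  1.93] [-0.052  0.004 -0.001] [0.5232 0.0135 0.078 ]
-0.214 [-0.06 -0.09  2.37] [-0.077  0.004 -0.001] [0.524  0.0179 0.078 ]
-0.161 [-0.06 -0.1   2.82] [-0.102  0.004 -0.001] [0.5246 0.0223 0.078 ]
-0.108 [-0.06 -0.09  3.26] [-0.127  0.004 -0.001] [0.525  0.0267 0.078 ]
-0.055 [-0.05 -0.06  3.71] [-0.152  0.004 -0.001] [0.5251 0.0312 0.078 ]
-0.003 [-0.05 -0.    4.15] [-0.177  0.004 -0.001] [0.525  0.0356 0.078 ]
0.05 [-0.05  0.08  4.59] [-0.202  0.004 -0.001] [0.5246 0.0401 0.078 ]
```

```bash
python3 -m pendant '[[0,0.05,0.4,0,0,0,3.4],[0,0.05,0.8,0,0,0,3.4],[-0.05,0,1.2,-0.02,0,0,3.4],[-0.05,0,1.5,-0.04,0,0,3.4],[-0.05,-0.05,1.9,-0.06,0,0,3.4]]'
python3 -c "
from w import *
way(np.linspace(-.25,0.1,8),np.linspace(-.03,.15,8))"
```

```text
time: 12.0
tool_pos: [0.5235, 0.013, 0.0779]
tool_rot: [-1.177, 1.226, 1.182]
wrist_force: [2.8, -6.2, -2.0]
opening: 0.034
F [ 2.8 -6.2 -2. ] 12.0
-0.25 [-0.01  0.02  0.19] [-0.01   0.003 -0.   ] [0.5234 0.0149 0.078 ]
-0.2 [-0.01 -0.03  0.61] [-0.036  0.003 -0.   ] [0.524 0.019 0.078]
-0.15 [-0.01 -0.06  1.03] [-0.061  0.003 -0.   ] [0.5245 0.0232 0.078 ]
-0.1 [-0.   -0.07  1.45] [-0.087  0.003 -0.   ] [0.5248 0.0274 0.078 ]
-0.05 [-0.   -0.06  1.87] [-0.113  0.003 -0.   ] [0.5249 0.0316 0.078 ]
-0.0 [-0.   -0.03  2.29] [-0.138  0.003 -0.   ] [0.5247 0.0359 0.078 ]
0.05 [-0.    0.03  2.71] [-0.164  0.003 -0.   ] [0.5244 0.0401 0.078 ]
0.1 [0.   0.1  3.13] [-0.19   0.003 -0.   ] [0.5238 0.0443 0.078 ]
```

```bash
python3 -m pendant '[[0,0,0.25,-0.02,0,0,3.4],[0,0,0.5,-0.03,0,0,3.4],[0,-0.05,0.75,-0.05,0,0,3.4],[0,-0.05,1.0,-0.06,0,0,3.4]]'
python3 -m pendant '[[0,0,0.25,-0.02,0,0,3.4],[0,0,0.5,-0.03,0,0,3.4],[0,0,0.75,-0.05,0,0,3.4],[0,0.05,1.0,-0.06,0,0,3.4]]'
python3 -c "
from w import *
way(np.linspace(0,.685,12),np.linspace(.09,.4,12))"
```

```text
time: 12.4
tool_pos: [0.5247, 0.0233, 0.078]
tool_rot: [-1.223, 1.196, 1.227]
wrist_force: [0.7, -2.4, 0.2]
opening: 0.0337
time: 12.8
tool_pos: [0.524, 0.0335, 0.0781]
tool_rot: [-1.268, 1.166, 1.272]
wrist_force: [-0.4, -1.5, -0.5]
opening: 0.0342
F [-0.4 -1.5 -0.5] 12.8
0.0 [ 0.01 -0.1   0.22] [-0.007  0.003  0.   ] [0.5248 0.0359 0.078 ]
0.062 [ 0.01 -0.1   0.75] [-0.035  0.003  0.001] [0.5244 0.0411 0.078 ]
0.125 [ 0.01 -0.07  1.28] [-0.063  0.003  0.001] [0.5236 0.0464 0.078 ]
0.187 [ 0.02 -0.    1.8 ] [-0.091  0.003  0.001] [0.5225 0.0515 0.078 ]
0.249 [0.02 0.1  2.33] [-0.119  0.003  0.001] [0.5211 0.0566 0.078 ]
0.311 [0.02 0.23 2.84] [-0.148  0.003  0.001] [0.5193 0.0617 0.078 ]
0.374 [0.02 0.39 3.35] [-0.176  0.003  0.001] [0.5173 0.0666 0.078 ]
0.436 [0.02 0.59 3.85] [-0.204  0.003  0.001] [0.5149 0.0714 0.078 ]
0.498 [0.02 0.81 4.33] [-0.232  0.003  0.001] [0.5123 0.076  0.078 ]
0.56 [0.03 1.07 4.8 ] [-0.26   0.003  0.001] [0.5093 0.0805 0.078 ]
0.623 [0.03 1.35 5.26] [-0.289  0.003  0.001] [0.5061 0.0848 0.078 ]
0.685 [0.03 1.67 5.69] [-0.317  0.003  0.001] [0.5026 0.0889 0.078 ]
```

```bash
python3 -m pendant '[[0,-0.1,0.4,-0.02,0,0,3.4],[0,-0.1,0.8,-0.04,0,0,3.4],[0,-0.05,1.3,-0.06,0,0,3.4],[0,0,1.8,-0.09,0,0,3.4],[0,0.1,2.3,-0.12,0,0,3.4],[0,0.25,2.8,-0.15,0,0,3.4],[0,0.4,3.3,-0.17,0,0,3.4],[0,0.6,3.8,-0.2,0,0,3.4]]'
python3 -c "
from w import *
way([.436,.5,.56,.6,.64,.685,.72],np.linspace(.3,.42,7))"
```

```text
time: 13.6
tool_pos: [0.5147, 0.0714, 0.0783]
tool_rot: [-1.414, 1.057, 1.417]
wrist_force: [0.9, -0.7, -1.0]
opening: 0.0344
F [ 0.9 -0.7 -1. ] 13.6
0.436 [ 0.03 -0.01 -0.  ] [-0.015  0.003  0.001] [0.5148 0.0714 0.078 ]
0.5 [0.03 0.11 0.53] [-0.035  0.003  0.001] [0.5121 0.0761 0.078 ]
0.56 [0.03 0.25 1.03] [-0.055  0.003  0.001] [0.5094 0.0805 0.078 ]
0.6 [0.03 0.37 1.35] [-0.075  0.003  0.001] [0.5073 0.0833 0.078 ]
0.64 [0.03 0.5  1.67] [-0.095  0.003  0.001] [0.5052 0.0859 0.078 ]
0.685 [0.03 0.66 2.02] [-0.115  0.003  0.001] [0.5026 0.0889 0.078 ]
0.72 [0.03 0.8  2.29] [-0.135  0.003  0.001] [0.5005 0.0911 0.078 ]
```

```bash
python3 -m pendant '[[0,0.1,0.4,-0.03,0,0,3.4],[0,0.2,0.8,-0.05,0,0,3.4],[0,0.3,1.2,-0.07,0,0,3.4],[0,0.45,1.5,-0.09,0,0,3.4],[0,0.55,1.8,-0.1,0,0,3.4]]'
python3 -m pendant '[[0,0.05,0.1,0,0,0,3.4],[0,0.05,0.15,0,0,0,3.4]]'
python3 -c "
from w import *
way([.685,.72],[.4,.42])"
```

```text
time: 14.1
tool_pos: [0.5042, 0.0873, 0.0783]
tool_rot: [-1.486, 0.998, 1.489]
wrist_force: [0.9, -0.9, -0.9]
opening: 0.0343
time: 14.3
tool_pos: [0.5029, 0.0886, 0.0783]
tool_rot: [-1.486, 0.998, 1.489]
wrist_force: [0.5, -1.0, -0.5]
opening: 0.0341
F [ 0.5 -1.  -0.5] 14.3
0.685 [0.03 0.02 0.04] [-0.013  0.003  0.001] [0.5026 0.0889 0.078 ]
0.72 [0.03 0.13 0.32] [-0.033  0.003  0.001] [0.5005 0.0911 0.078 ]
```

```bash
python3 -m pendant '[[0,0.04,0.1,0,0,0,3.4],[0,0.05,0.12,0,0,0,3.4]]'; python3 -m pendant '[[0,0.04,0.1,0,0,0,3.4],[0,0.04,0.1,0,0,0,3.4]]'
```

```text
time: 14.5
tool_pos: [0.502, 0.0894, 0.0783]
tool_rot: [-1.486, 0.998, 1.489]
wrist_force: [0.4, -1.1, 0.6]
opening: 0.0343
time: 14.7
tool_pos: [0.5015, 0.0901, 0.0784]
tool_rot: [-1.486, 0.998, 1.488]
wrist_force: [3.1, -2.9, -1.6]
opening: 0.0342
```

```bash
python3 -m pendant '[[0,0.04,0.1,0,0,0,3.4],[0,0.04,0.1,0,0,0,3.4]]'; python3 -c "
from w import *
way([.685,.72],[.4,.42])"
```

```text
time: 14.9
tool_pos: [0.5013, 0.0903, 0.0784]
tool_rot: [-1.487, 0.998, 1.488]
wrist_force: [6.6, -5.3, -2.7]
opening: 0.034
F [ 6.6 -5.3 -2.7] 14.9
0.685 [ 0.04 -0.07 -0.18] [-0.013  0.002  0.002] [0.5026 0.0889 0.078 ]
0.72 [0.04 0.04 0.1 ] [-0.033  0.002  0.002] [0.5005 0.0911 0.078 ]
```

```bash
python3 -m pendant '[[0,0.04,0.12,0,0,0,3.4],[0,0.04,0.12,0,0,0,3.4]]'; python3 -m pendant '[[0,0,-0.3,0,0,0,3.4],[0,0,-0.7,0,0,0,3.4],[0,0,-0.95,0,0,0,3.4],[0,0,-0.95,0,0,0,3.4]]'; python3 -c "
from w import *
way([.685],[.4],gap=0)"
```

```text
time: 15.1
tool_pos: [0.5012, 0.0904, 0.0784]
tool_rot: [-1.489, 0.998, 1.487]
wrist_force: [7.8, -8.9, -4.0]
opening: 0.0342
time: 15.5
tool_pos: [0.5048, 0.0814, 0.0784]
tool_rot: [-1.488, 0.999, 1.487]
wrist_force: [1.3, -0.8, 0.9]
opening: 0.0335
F [ 1.3 -0.8  0.9] 15.5
0.685 [ 0.04 -0.1  -0.23] [-0.013  0.     0.002] [0.5065 0.0797 0.078 ]
```

```bash
python3 -m pendant '[[-1,0,0,0,0,0,3.4],[-2.5,0,0,0,0,0,3.4],[-5,0,0,0,0,0,3.4],[-8,0,0,0,0,0,3.4],[-12,0,0,0,0,0,3.4],[-16,0,0,0,0,0,3.4]]'; python3 -m pendant '[[0,0,0,0,0,0,3.4],[0,4,-4,0,0,0,3.4],[0,4,-8,0,0,0,3.4],[0,4,-12,0,0,0,3.4],[0,4,-16,0,0,0,3.4],[0,4,-20,0,0,0,3.4],[0,4,-25,0,0,0,3.4],[0,4,-25,0,0,0,3.4]]'
python3 - <<'E'
from h import *
print(bot.state()["qd"].round(3))
for n in("side","top"):
    p,d=cams.capture(n); cv2.imwrite(f"pics/{n}6f.png",p)
    p=p[140:240,240:360] if n=="side" else cv2.convertScaleAbs(p[170:270,250:370],alpha=1.8)
    cv2.imwrite(f"pics/{n}6.png",cv2.resize(p,None,fx=6,fy=6,interpolation=cv2.INTER_CUBIC))
E
```

```text
time: 16.1
tool_pos: [0.504, 0.0811, 0.2406]
tool_rot: [-1.488, 0.998, 1.487]
wrist_force: [1.6, 0.3, -0.7]
opening: 0.034
time: 16.9
tool_pos: [0.5621, -0.1698, 0.2399]
tool_rot: [-1.486, 1.002, 1.485]
wrist_force: [-1.1, 0.3, -0.8]
opening: 0.034
[ 0.066 -0.039 -0.053 -0.022  0.003 -0.078]
```

View pics/side6.png

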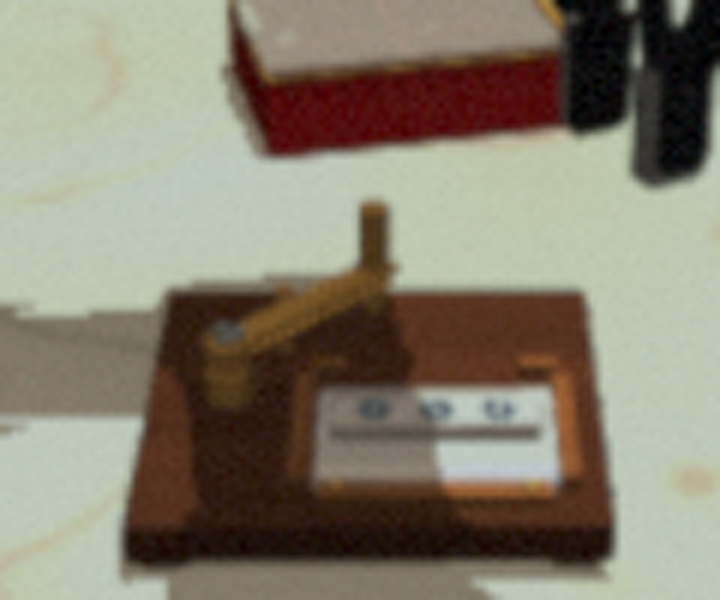

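View pics/top6.png

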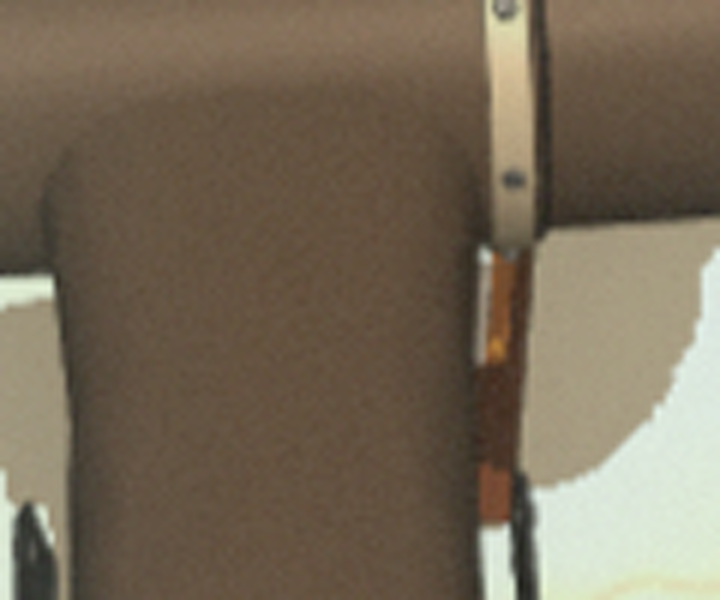

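View pics/top6f.png

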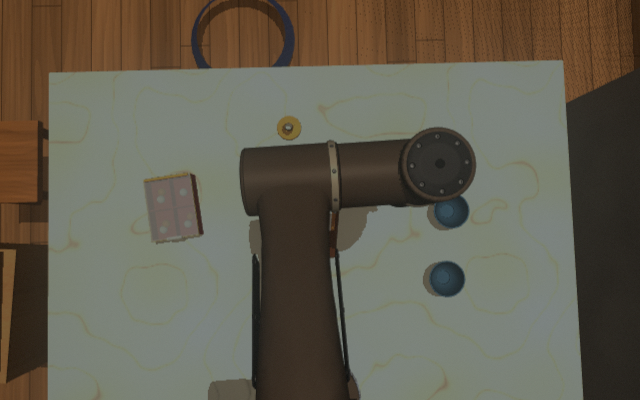

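```bash
python3 -m pendant '[[-1,1,1,0,0,0,3.4],[-1,3,2,0,0,0,3.4],[-1,6,4,0,0,0,3.4],[-1,9,5,0,0,0,3.4],[-1,9,5,0,0,0,3.4],[-1,9,5,0,0,0,3.4]]'
python3 - <<'E'
from h import *
k=plane("side",373/6+240-.4,207/6+140-.4,.086); print(k, np.arctan2(k[1]-.0259-.0008,k[0]-.4407)+.115)
s=bot.state(); print(s["tool_pos"],s["qd"].round(3),s["wrist_force"].round(1))
for n in("side","top"):
    p,d=cams.capture(n); cv2.imwrite(f"pics/{n}7f.png",p)
E
```

```text
time: 17.6
tool_pos: [0.458, -0.153, 0.2516]
tool_rot: [-1.489, 0.997, 1.485]
wrist_force: [0.2, 0.1, 0.2]
opening: 0.0336
[0.50669468 0.07877483 0.086     ] 0.7830444333452942
[ 0.45801535 -0.1529523   0.25157139] [-0.007  0.04   0.031  0.003  0.005  0.002] [0.2 0.1 0.2]
```

View pics/side7f.png

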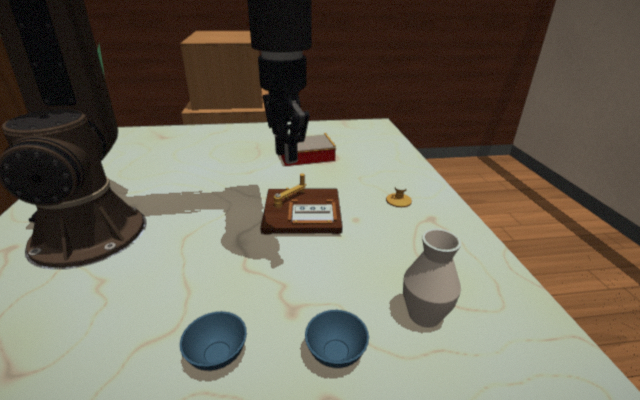

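The clip is back at rest: 0.78 rad from the picture against 0.80 nominal, with the stop felt at 8–12 N. The bystanders are where they were, and nothing is touching.

```bash
python3 -m pendant '[[0,0,0,0,0,0,3.4],[0,0,0,0,0,0,3.4],[0,0,0,0,0,0,3.4]]'; python3 -c "
from cell import bot
print(bot.close_job())"
```

```text
time: 18.0
tool_pos: [0.4593, -0.1532, 0.2505]
tool_rot: [-1.487, 0.999, 1.486]
wrist_force: [0.3, 0.3, 0.3]
opening: 0.0342
the job is handed in; nothing more can be done
None
```

The job is done and handed in at about 18 s. The clip bedded the plaque, held it by spring alone for about 3 s, and is back at its rest pin.

- **Swing to home:** I held the knob loosely between half-open fingers and pushed it clockwise up the bevel. The plaque slid back to its rail. I stopped about 1.06 rad from rest, inside the 0.90–1.08 rad given. The force had climbed to about 9 N with no further motion, a little over the 5–7 N that shows home.
- **Spring hold:** I backed off so nothing touched the knob. The wrist force read about 0 and the clip did not move.
- **Return to rest:** I swung the clip back with the other finger until it met the hard stop, peaking at about 12 N, then released it and withdrew.

**Last checks:**
- The side picture puts the clip at 0.78 rad against the nominal 0.80, which is within measuring error, and the stop was felt.
- The plaque is still flush with its rail, and the gripper did not touch it.
- The other things on the altar look unmoved, judged by eye.
- The pushing force briefly read about 6 N at the start of the return, above the 1–4 N given for sliding on the flat. It fell straight away.

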